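# Load a moulded cover into the pin fixture and hold it home

### The arm

A 7-joint arm with a two-finger parallel gripper is mounted at the origin on a cart in front of the work surface, level with it; the furniture and walls round the work are solid. World frame = base frame: x ahead of the robot, y to its left, z up, the work surface at z = 0. Lengths are in m, angles in rad, forces in N, time in s.
With the tool pointing down it reaches from about 0.425 to 0.875 m from the base axis. Payload 4.7 kg.
Tool frame: the origin (TCP) lies midway between the tips of the shut fingers; the grasp point (between the pads) lies ctrl.grasp_offset behind it (ctrl.grasp_offset is the distance from the TCP to the grasp point, in m); z points along the fingers, y is the line along which they close (so a half turn about z gives the same grasp; the last joint's range is limited). The gripper opens to 87 mm and grips with 3 to 60 N. Pads are 19 mm wide; open, the fingers measure 117 mm over their backs; the gripper's body (75 mm by 190 mm) begins 51 mm behind the grasp point.
Start: joints at [1.125, 0.321, -0.07, 1.45, 0.023, 1.371, -0.057], TCP at [0.288, -0.583, 0.223] pointing down, gripper open.
Joint ranges: [-2.86, 2.86], [-0.3, 2.09], [-1.38, 1.24], [0.06, 2.45], [-1.56, 4.7], [0.09, 2.05], [-2.69, 2.69]. Speed limits (rad/s): [2.57, 2.57, 3.14, 3.14, 3.14, 3.14, 3.14].

### API

Orientations are given as a rotation vector (axis times angle).
In Python, from bench import ctrl gives the robot as it stands. The module is installed in compiled form; this text tells all that it offers.
- The arm moves only by the tool jog_arm, never from a script. Its argument "moves" is one flat list of numbers, 7 for each row, row after row: the shift along the tool's x, y, z in units of 30 cm (1.0 is 30 cm), then the turn, a rotation vector about the tool's x, y, z in units of 60 degrees (1.0 is 60 degrees), then the gripper's target within -1 to 1 (fully open at 1, half-way at 0, shut at -1). In form: [x, y, z, wx, wy, wz, fingers, x, y, z, wx, wy, wz, fingers, ...]. A call has exactly 8 rows; each row is the pose to reach, as a shift and turn from the pose commanded when the call began, along the tool's axes at that moment; what a row does not reach only later rows make up. A row lasts 1/8 s, in which the tool goes at most 62.5 mm and 10.7 degrees, less where a joint would pass 70% of its speed; a pose out of reach is approached as far as the arm can. A call with a number of a shift or a turn outside -1 to 1 is refused whole. A call with a gripper value outside its range is refused whole. The fingers move at their own pace and stop on an object; "newtons" is the grip in N (left out, the last holds). Time passes only in rows, so rows that repeat a pose let the fingers close, or fill a call up. It gives the time, the measured TCP pose, the force, the opening and the grip force at its end, in the units of the state.
- ctrl.get_state(): the state, without advancing time (a new reading comes with each control period).
- ctrl.get_image(name): name is "scene" or "top" or "wrist"; returns a dict with "pixels" (420x560x3 uint8, red, green, blue), "fx", "fy", "cx", "cy" (pixels), "xyz" and "rotation" of the camera in the world; the wrist camera has in their place "tool_from_camera" (4x4, takes a point from camera to tool coordinates, whose origin is the TCP and whose axes are the flange's). Camera axes: x right, y up, looking along -z (the intrinsics and any distortion apply to the point x, -y, -z); pixel columns grow to the right and rows downward; lengths in m; the calibration is good to about 2 mm. A picture is of the moment at which its call begins: read the wrist's pose just before it. There is no depth.
- ctrl.close_job(): hands the job in; it is judged then, once.
The state is a dict: "time": time; "joint_positions": joint angles; "qd": joint speeds; "joint_torque": joint torques, N m; "position": TCP position; "tool_rot": TCP orientation; "ft_force": force on the tool from outside, world axes, zero at the start; "torque": the same for the moment, N m; "grip_width": opening from 0.0 (shut) to 1.0 (fully open); "grip_force": force on a finger pad.
Only numpy, scipy, OpenCV 4.12 (cv2) and the standard library are available. Lean on these libraries where they do the work, as an engineer would, in place of code of your own. Each camera call takes 0.05 s, during which the arm holds its last target. There are 200 camera calls.

### The job

The strap clamp of the blue pin fixture was left across its nest: swing its end with the black knob out over the front edge, about a right angle, so that the nest is clear. Then take the loose brown cover lying in front of the white trimming jig, lay it flat in the nest with its low step away from the two rear pins, and push it home and square into the corner, against the rear pins and the single side pin at once. Finish while still holding it pressed firmly against both, so that I can bring the strap back over the step and screw it down; leave the other tools where they lie.

Things in the scene. Friction and masses are not known exactly. Their poses are not given: they have to be found in the camera images.
- fixture: Fixed blue plate 120 (x) x 156 (y) mm on rubber feet, flat top 16 mm above its origin (centre of its underside, on the table). x points from the open front to the two rear pins, y to the side pin, z up. A cover that is home has its origin at x = 0, y = 19, z = 16 mm here and its axes parallel to these. A flush black pad marks the nest; apart from pins and strap the plate is free.
- rear_pins: Two upright steel locating pins fixed to the fixture, 12 mm in diameter, 24 mm high above the plate, at x = 35, y = -9 and x = 35, y = 47 mm in the fixture frame (44 mm clear between them, room for a finger). They stop the cover in the fixture's +x direction at x = 29 mm. This body's origin is the fixture's origin.
- side_pin: One more such pin, fixed to the fixture at x = 8, y = 62 mm in its frame. It stops the cover in the fixture's +y direction at y = 56 mm. This body's origin is the fixture's origin.
- strap (a joint): Angle of the strap clamp, a dark steel bar 16 mm wide that turns level about an upright pivot. 0: shut, along the fixture's +y across the nest; it grows counterclockwise seen from above; 1.57: points along -x, out over the front edge. Stops at 0 and 1.7. Light friction (1 N at the knob); stays put. Bar 30 to 37 mm above the table, a foot under it at 27 mm, so no cover goes in while it is shut.
- strap_knob (a point): Middle of the strap's round black knob, 72 mm from the pivot axis: 22 mm in diameter, 45 to 68 mm above the table, this point 58 mm. The knob is fixed to the strap and may be pinched or pushed from any side.
- strap_pivot (a point): Point on the strap's upright pivot axis, 58 mm above the table; it does not move with the strap (in the fixture frame x = -24, y = -59 mm).
- cover: Loose brown cover, 59 (x) x 74 (y) x 32 mm, 34 g, origin: centre of its underside, right way up; its +x points roughly to the robot's left. A tall block, x = -11 to 29 mm, spans all of y; the low step, 10 mm high, x = -29 to -11 mm. Grasp it across the block (40 mm along x), fingertips above the step. Its flat back is the +x face. The like covers in rows and in the white jig are not meant.
- cover_step (a point): Middle of the top of the cover's low step, 20 mm from the cover's origin towards its -x side.
- snap_gauge: Bystander: grey steel gap gauge 44 x 90 x 12 mm lying on the table to the left. Leave it alone.
- flush_cutter: Bystander: flush cutter with red grips, 48 x 136 x 12 mm, lying on the table in front and to the right of the fixture. Leave it alone.
- marker: Bystander: marker pen, 131 mm long, 13 mm thick, lying to the right of the fixture. Leave it alone.

How it is judged:
On the way:
1. the strap is swung out, at least 1.2 rad open, before the cover is on the fixture (value of joint strap above 1.2 rad and horizontal distance between cover and fixture above 0.1 m), for 0.2 s.
At the end, for the whole second after the job is handed in: Fingers press on the cover and it bears with over 1.5 N on the rear pins and on the side pin through the last second; it lies flat, within 3 mm of home and 0.04 rad of square, low step away from the rear pins, at rest; the strap is at least 1.1 rad open (value of joint strap above 1.1 rad and contact force between cover and rear_pins above 1.5 N and contact force between cover and side_pin above 1.5 N and contact force between the fingers and cover above 1.5 N and x of cover in the frame of fixture between -0.003 and 0.003 m and y of cover in the frame of fixture between 0.016 and 0.022 m and z of cover in the frame of fixture below 0.0185 m and x of cover_step in the frame of fixture below -0.012 m and angle between the x axis of cover and the x axis of fixture, either way round below 0.04 rad and angle between cover's own z axis and vertical below 0.06 rad and linear speed of cover below 0.01 m/s); the arm keeps its last pose, push and grip.
It fails at once if a bystander tool is moved more than 20 mm (distance of any of snap_gauge, flush_cutter, marker from where it was at the start of the episode above 0.02 m).
It also fails if it takes over 45 s, if anything falls off the work surface, if the arm or the gripper's body presses on something with over 40 N, if the wrist force passes 120 N, or if a joint passes its speed limit or range.

## Working session

There is one attempt and no reset: what is moved stays moved. The work goes in short steps, Python scripts to look and compute and a tool call to move; the robot and the scene stay as the last step left them, time stands still between calls to the robot, and variables do not carry over. Pictures are saved under pics/ and viewed, at most 10 in all, crops included, and the job is handed in when it is done.

Besides the shell and the picture viewer there is one more tool, called after "Call:" by a JSON object that holds its "api" and its "payload", one argument or row to a line. jog_arm: Moves the arm, as the interface text tells. Its arguments: {"type":"object","properties":{"moves":{"type":"array"},"newtons":{"type":"number"}},"required":["moves"]}

```bash
mkdir -p pics
cat > h.py <<'E'
import numpy as np, cv2
from scipy.spatial.transform import Rotation as R
from bench import ctrl
def grab(n,f):
    im=ctrl.get_image(n); cv2.imwrite(f'pics/{f}.png',im['pixels'][:,:,::-1]); 
    np.savez(f'{f}.npz',**{k:v for k,v in im.items()}); return im
def ray(im,u,v):
    d=np.array([(u-im['cx'])/im['fx'],-(v-im['cy'])/im['fy'],-1.0])
    Rm=np.array(im['rotation']); 
    if Rm.shape!=(3,3): Rm=R.from_rotvec(Rm).as_matrix()
    return np.array(im['xyz']),Rm@d
def at(im,u,v,z):
    o,d=ray(im,u,v); return o+d*(z-o[2])/d[2]
E
python3 - <<'E'
from h import *
for n in('scene','top'):
    im=grab(n,n+'0'); print({k:np.round(v,3).tolist() for k,v in im.items() if k!='pixels'})
s=ctrl.get_state(); print(s, ctrl.grasp_offset)
E
```

```text
{'fx': 426.029, 'fy': 426.029, 'cx': 277.87, 'cy': 202.859, 'xyz': [0.005, 0.602, 0.672], 'rotation': [0.375, -1.216, -2.299]}
{'fx': 477.83, 'fy': 477.83, 'cx': 285.648, 'cy': 210.274, 'xyz': [0.416, -0.143, 1.002], 'rotation': [0.079, -0.097, -1.596]}
{'time': 0.1, 'joint_positions': array([ 1.125125  ,  0.32175249, -0.07007342,  1.45154616,  0.02263489,
        1.37078444, -0.05689085]), 'qd': array([-4.64589611e-04, -1.49663753e-03,  2.55592895e-04, -3.89964741e-03,
        7.41741443e-05, -7.05517957e-04, -4.65917500e-04]), 'joint_torque': array([-3.04339537e-04, -4.92572987e+01, -4.05975413e-01, -3.13398635e+01,
       -6.43715705e-02,  3.95003858e-02,  1.04766518e-04]), 'position': array([ 0.28815635, -0.58209408,  0.22157189]), 'tool_rot': array([-3.05735091e+00, -7.15543054e-01,  8.06259940e-04]), 'ft_force': array([0.46014833, 0.28075838, 0.2839133 ]), 'torque': array([-0.04310386, -0.00543154, -0.01347659]), 'grip_force': 0.0, 'grip_width': 0.9993208304214992} 0.0187
```

View pics/top0.png

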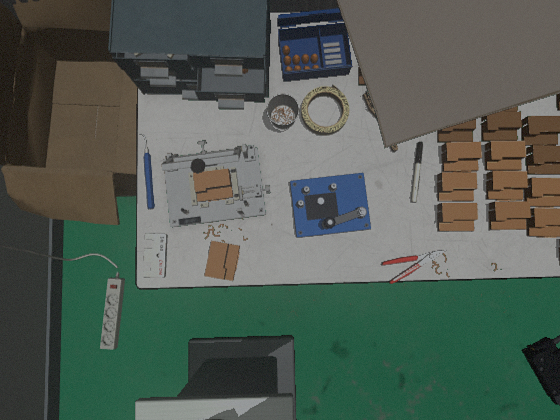

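View pics/scene0.png

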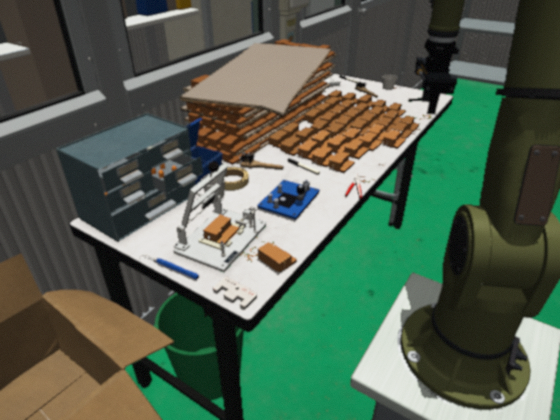

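The top view shows the blue fixture at about (290–371, 173–237), with the strap pivot near (362,212) and the knob near (329,223). The loose cover is near (222,261), the cutter near (405,268) and the marker near (417,172). I'll zoom in on the fixture and cover.

Run:
```python
from h import *
im=dict(np.load('top0.npz')); p=im['pixels'][:,:,::-1]
a=cv2.resize(p[165:295,195:385],None,fx=4.2,fy=4.2,interpolation=cv2.INTER_CUBIC); cv2.imwrite('pics/crop.png',a)
hsv=cv2.cvtColor(p,cv2.COLOR_BGR2HSV)
m=cv2.inRange(hsv,(105,120,50),(125,255,255)); m[:165]=0;m[245:]=0;m[:,:280]=0;m[:,385:]=0
pts=cv2.findNonZero(m); r=cv2.minAreaRect(cv2.convexHull(pts)); b=cv2.boxPoints(r); print('fixbox',r)
for q in b: print(q,at(im,*q,0.016)[:2].round(4))
m=cv2.inRange(hsv,(5,100,50),(20,255,255)); m[:238]=0;m[285:]=0;m[:,:200]=0;m[:,245:]=0
m=cv2.morphologyEx(m,cv2.MORPH_OPEN,np.ones((3,3)))
r=cv2.minAreaRect(cv2.findNonZero(m)); print('cov',r)
for q in cv2.boxPoints(r): print(q,at(im,*q,0.0)[:2].round(4),at(im,*q,0.032)[:2].round(4))
for q in np.arange(0,190,190/4): pass
```

```text
fixbox ((330.0970458984375, 204.50804138183594), (56.28044509887695, 74.12360382080078), 83.41805267333984)
[290.05396 180.80148] [ 0.5884 -0.1671]
[363.68903 172.30511] [ 0.6024 -0.3221]
[370.14014 228.2146 ] [ 0.4846 -0.33  ]
[296.50507 236.71097] [ 0.4712 -0.177 ]
cov ((222.03358459472656, 260.47650146484375), (28.616649627685547, 34.29364013671875), 10.007980346679688)
[204.9631  274.87582] [0.3982 0.0147] [0.3988 0.0097]
[210.92285 241.10402] [0.4679 0.0016] [ 0.4662 -0.003 ]
[239.10406 246.07718] [ 0.4559 -0.057 ] [ 0.4546 -0.0598]
[233.14432 279.849  ] [ 0.3863 -0.0435] [ 0.3873 -0.0467]
```

View pics/crop.png

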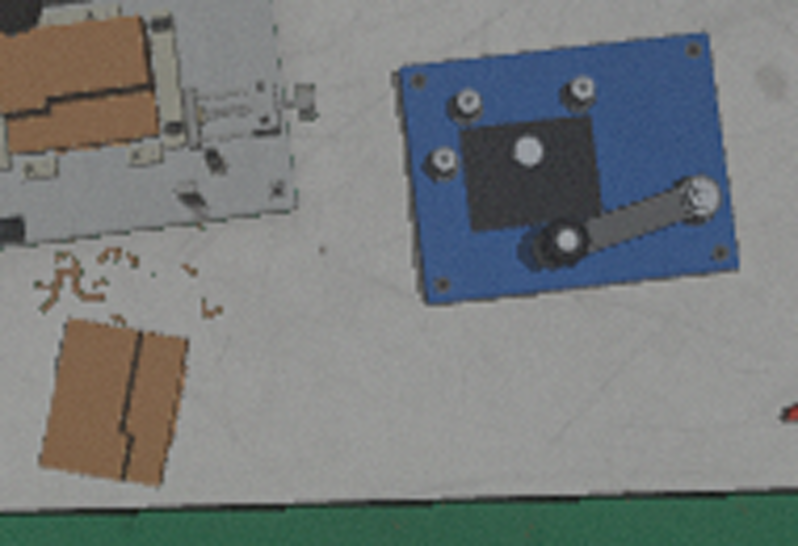

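The crop shows the three steel pins at about (306,189), (334,186) and (300,203) in full-image pixels. The pivot is at (362,212) and the knob top at (330,222), so the strap is already about 0.2 rad open. The cover's block is on its left and the step on its right.

```bash
cat >> h.py <<'E'
def plan(pos,yaw,base=None):
    """pos TCP target, yaw = world yaw of tool y (closing axis), tool down"""
    s=ctrl.get_state(); T=R.from_rotvec(s['tool_rot']); p=s['position']
    y=np.array([np.cos(yaw),np.sin(yaw),0]); z=np.array([0,0,-1.]); x=np.cross(y,z)
    G=R.from_matrix(np.c_[x,y,z]); d=T.inv().apply(np.array(pos)-p)/.3; w=(T.inv()*G).as_rotvec()/np.radians(60)
    print('t',round(s['time'],2),'pos',p.round(4),'shift',d.round(3),'turn',w.round(3),'yawnow',round(float(np.arctan2(*T.as_matrix()[[1,0],1])),3))
E
python3 - <<'E'
from h import *
im=dict(np.load('top0.npz'))
P=[(306.2,188.8),(333.6,186.4),(300.5,203.1)]
W=np.array([at(im,*q,.040)[:2] for q in P]); F=np.array([[35,47],[35,-9],[8,62]])/1000
a=F-F.mean(0); b=W-W.mean(0)
yaw=np.arctan2((a[:,0]*b[:,1]-a[:,1]*b[:,0]).sum(),(a*b).sum()); Rm=np.array([[np.cos(yaw),-np.sin(yaw)],[np.sin(yaw),np.cos(yaw)]])
c=W.mean(0)-Rm@F.mean(0); print('fix',c,yaw,(W-(F@Rm.T+c)).round(4).tolist())
k=at(im,330.2,222.1,.068)[:2]; pv=c+Rm@[-.024,-.059]; d=Rm.T@(k-pv); print('knob',k,'pivot',pv,'r',np.hypot(*d),'th',np.arctan2(-d[0],d[1]))
plan([.49,-.27,.25],.28)
E
```

```text
fix [ 0.53495567 -0.24863312] 0.07568164968548875 [[0.0006, 0.0002], [-0.0002, -0.0], [-0.0004, -0.0002]]
knob [ 0.49518696 -0.24224333] pivot [ 0.51548533 -0.30927886] r 0.07004131775886283 th 0.21834207946968892
t 0.1 pos [ 0.2882 -0.5821  0.2216] shift [ 1.065 -0.634 -0.094] turn [-1.000e-03 -1.000e-03 -1.328e+00] yawnow -1.111
```

Call:
{"api": "jog_arm", "payload": {
  "moves": [0.2,-0.12,-0.09,0,0,-0.16,0,0.4,-0.25,-0.09,0,0,-0.33,0,0.6,-0.38,-0.09,0,0,-0.5,0,0.8,-0.5,-0.09,0,0,-0.66,0,0.95,-0.6,-0.09,0,0,-0.83,0,1.0,-0.63,-0.09,0,0,-1.0,0,1.0,-0.63,-0.09,0,0,-1.0,0,1.0,-0.63,-0.09,0,0,-1.0,0]
}}

```text
time: 1.1
position: [0.4728, -0.2807, 0.2492]
tool_rot: [-2.292, -2.148, 0.002]
ft_force: [-0.7, -0.1, -0.6]
grip_width: 0.497
grip_force: 0.0
```

Run:
```python
from h import *
s=ctrl.get_state(); im=grab('wrist','w1'); print({k:np.round(v,4).tolist() for k,v in im.items() if k!='pixels'}); np.savez('w1s.npz',p=s['position'],r=s['tool_rot'])
print(s['joint_positions'].round(3)); plan([.495,-.242,.1],.294)
```

```text
{'fx': 354.8744, 'fy': 354.8744, 'cx': 281.8053, 'cy': 210.4688, 'tool_from_camera': [[0.0006, 0.9632, 0.2688, 0.0736], [1.0, -0.0001, -0.0016, 0.0018], [-0.0015, 0.2688, -0.9632, -0.1632], [0.0, 0.0, 0.0, 1.0]]}
[ 0.847  0.116 -0.39   1.651  0.046  1.384  0.386]
t 1.15 pos [ 0.4724 -0.2815  0.2492] shift [0.137 0.067 0.497] turn [-0.001  0.    -0.344] yawnow -0.067
```

View pics/w1.png

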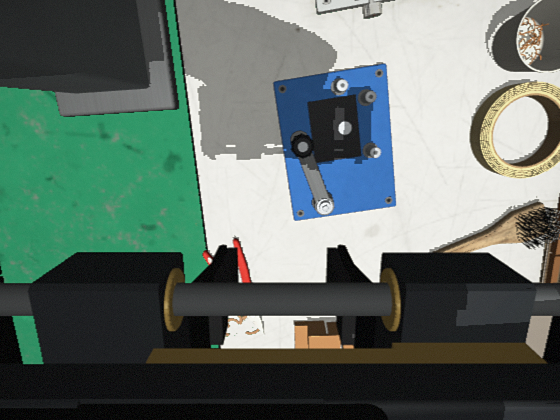

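The wrist view shows the side pin at about (341,85), the rear pins at (369,96) and (376,152), the knob top at (303,146) and the pivot at (324,206). I'll triangulate against these.

```bash
cat >> h.py <<'E'
def wim(f):
    im=dict(np.load(f+'.npz')); s=np.load(f+'s.npz'); T=np.eye(4);T[:3,:3]=R.from_rotvec(s['r']).as_matrix();T[:3,3]=s['p']
    C=T@im['tool_from_camera']; im['xyz']=C[:3,3]; im['rotation']=C[:3,:3]; return im
def fixfit(W,F):
    a=F-F.mean(0); b=W-W.mean(0)
    yaw=np.arctan2((a[:,0]*b[:,1]-a[:,1]*b[:,0]).sum(),(a*b).sum()); Rm=np.array([[np.cos(yaw),-np.sin(yaw)],[np.sin(yaw),np.cos(yaw)]])
    c=W.mean(0)-Rm@F.mean(0); return c,yaw,Rm,(W-(F@Rm.T+c))
E
python3 - <<'E'
from h import *
im=wim('w1'); P=[(369,96),(376,152),(341,85)]
W=np.array([at(im,*q,.040)[:2] for q in P]); F=np.array([[35,47],[35,-9],[8,62]])/1000
c,yaw,Rm,res=fixfit(W,F); print(c,yaw,res.round(4).tolist())
k=at(im,303,146,.068)[:2]; pv=c+Rm@[-.024,-.059]; d=Rm.T@(k-pv); print('knob',k,'pivot',pv,'r',np.hypot(*d),'th',np.arctan2(-d[0],d[1]))
b=im['pixels'][60:225,265:405]; hsv=cv2.cvtColor(b[:,:,::-1].copy(),cv2.COLOR_BGR2HSV); m=cv2.inRange(hsv,(105,120,40),(125,255,255))
r=cv2.boxPoints(cv2.minAreaRect(cv2.findNonZero(m)))+[265,60]; q=np.array([at(im,*x,.016)[:2] for x in r]); print(q.round(4).tolist(),q.mean(0))
E
```

```text
[ 0.53885312 -0.24906609] 0.11527336731233855 [[-0.0006, 0.0], [0.0003, -0.0005], [0.0002, 0.0004]]
knob [ 0.49791716 -0.24066715] pivot [ 0.52179848 -0.31043497] r 0.07374188897979728 th 0.2145227063080774
[[0.4726, -0.1744], [0.5898, -0.1664], [0.615, -0.3197], [0.4851, -0.3306]] [ 0.54061947 -0.24778994]
```

Call:
{"api": "jog_arm", "payload": {
  "moves": [0.07,0.036,0.1,0,0,-0.17,0,0.139,0.072,0.25,0,0,-0.35,0,0.139,0.072,0.4,0,0,-0.35,0,0.139,0.072,0.5,0,0,-0.35,0,0.139,0.072,0.6,0,0,-0.35,0,0.139,0.072,0.687,0,0,-0.35,0,0.139,0.072,0.687,0,0,-0.35,-0.6,0.139,0.072,0.687,0,0,-0.35,-0.8],
  "newtons": 8
}}

```text
time: 2.15
position: [0.4978, -0.241, 0.0443]
tool_rot: [1.863, 2.528, -0.0]
ft_force: [-0.3, -0.8, 0.4]
grip_width: 0.357
grip_force: 0.0
```

Run:
```python
from h import *
s=ctrl.get_state(); print(s['grip_width'],s['grip_force'],s['ft_force'],s['joint_positions'].round(2)); plan([.4965,-.2415,.043],.3)
```

```text
0.3568493494565261 0.0 [-0.32214034 -0.79916215  0.43472371] [ 0.78  0.31 -0.43  1.88  0.15  0.99  0.58]
t 2.15 pos [ 0.4978 -0.241   0.0443] shift [-0.    -0.005  0.004] turn [0.001 0.001 0.001] yawnow 0.301
```

Call:
{"api": "jog_arm", "payload": {
  "moves": [0,0,0,0,0,0,-1,0,0,0,0,0,0,-1,0,0,0,0,0,0,-1,-0.003,-0.038,0,0,0,-0.153,-1,-0.012,-0.076,0,0,0,-0.306,-1,-0.027,-0.111,0,0,0,-0.458,-1,-0.048,-0.143,0,0,0,-0.611,-1,-0.048,-0.143,0,0,0,-0.611,-1],
  "newtons": 8
}}

```text
time: 3.15
position: [0.4604, -0.2662, 0.0444]
tool_rot: [-0.97, -2.987, -0.0]
ft_force: [-4.2, 2.9, 8.2]
grip_width: 0.246
grip_force: 8.0
```

Call:
{"api": "jog_arm", "payload": {
  "moves": [-0.003,-0.038,0,0,0,-0.153,-1,-0.012,-0.076,0,0,0,-0.306,-1,-0.027,-0.111,0,0,0,-0.458,-1,-0.048,-0.143,0,0,0,-0.611,-1,-0.048,-0.143,0,0,0,-0.611,-1,-0.048,-0.143,0,0,0,-0.611,0,-0.048,-0.143,0,0,0,-0.611,0,-0.048,-0.143,-0.2,0,0,-0.611,0]
}}

```text
time: 4.15
position: [0.4443, -0.3071, 0.0997]
tool_rot: [0.019, -3.135, -0.011]
ft_force: [1.1, -1.0, -0.4]
grip_width: 0.468
grip_force: 0.0
```

Run:
```python
from h import *
s=ctrl.get_state(); print(s['grip_width'],s['ft_force'],s['joint_positions'].round(2)); im=grab('top','top1')
print(np.degrees(0)); plan([.43,-.09,.25],1.38)
cv2.imwrite('pics/c1.png',cv2.resize(im['pixels'][150:300,280:400,::-1],None,fx=3,fy=3))
```

```text
0.46788435192717903 [ 1.07794528 -1.02319993 -0.38381081] [ 1.09  0.24 -0.6   1.85  0.15  1.11  2.02]
0.0
t 4.2 pos [ 0.4505 -0.3105  0.1105] shift [ 0.056  0.734 -0.468] turn [-0.003  0.006  0.194] yawnow 1.584
```

View pics/c1.png

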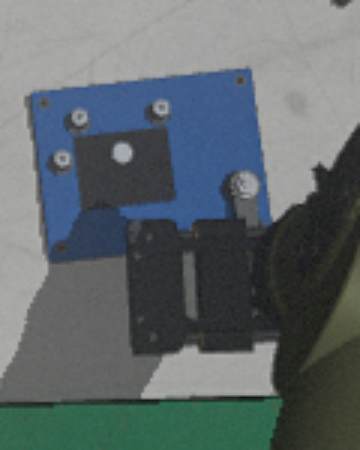

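The strap now points out over the front edge, with its bar running down from the pivot at about (243,185) in the crop. Next I'll take a close look at the fixture, then at the cover.

Call:
{"api": "jog_arm", "payload": {
  "moves": [0,0,-0.15,0,0,0,1,-0.1,0.07,-0.25,0,0,0.05,1,-0.2,0.14,-0.3,0,0,0.1,1,-0.29,0.2,-0.3,0,0,0.19,1,-0.29,0.2,-0.3,0,0,0.19,1,-0.29,0.2,-0.3,0,0,0.19,1,-0.29,0.2,-0.3,0,0,0.19,1,-0.29,0.2,-0.3,0,0,0.19,1]
}}

```text
time: 5.2
position: [0.533, -0.2494, 0.1934]
tool_rot: [-0.296, -3.127, 0.001]
ft_force: [0.2, -0.4, -0.1]
grip_width: 0.996
grip_force: 0.0
```

Run:
```python
from h import *
s=ctrl.get_state(); im=grab('wrist','w2'); np.savez('w2s.npz',p=s['position'],r=s['tool_rot']); print(np.abs(s['qd']).max())
plan([.4285,-.0147,.17],1.38)
```

```text
0.0037388011573193758
t 5.25 pos [ 0.5331 -0.2492  0.1934] shift [0.489 0.703 0.078] turn [-0.    -0.     0.002] yawnow 1.382
```

View pics/w2.png

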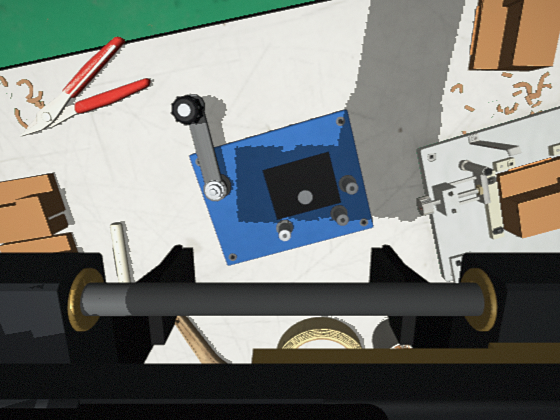

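The wrist view shows the strap swung well out, with the knob at (187,109) and the pivot at (215,190). The nest is clear. The plate corners are at about (190,155), (348,109), (373,228) and (228,264), and I'll fit the plate from those. The move to the cover follows.

Run:
```python
from h import *
im=wim('w2'); p=im['pixels'][:,:,::-1].copy(); hsv=cv2.cvtColor(p,cv2.COLOR_BGR2HSV)
m=cv2.inRange(hsv,(100,120,25),(125,255,255)); m[:95]=0;m[270:]=0;m[:,:180]=0;m[:,380:]=0
m=cv2.morphologyEx(m,cv2.MORPH_OPEN,np.ones((3,3)))
cs=max(cv2.findContours(m,0,2)[0],key=cv2.contourArea); h=cv2.convexHull(cs)
q=cv2.approxPolyDP(h,8,True)[:,0].astype(float); print(q.tolist())
F4=np.array([[-60,78],[60,78],[60,-78],[-60,-78]])/1000
W=np.array([at(im,*x,.016)[:2] for x in q]); 
# order by nearest to estimate
c0=np.array([.537,-.249]);a=.095;Rm=np.array([[np.cos(a),-np.sin(a)],[np.sin(a),np.cos(a)]])
E=F4@Rm.T+c0; W=np.array([W[np.argmin(((W-e)**2).sum(1))] for e in E])
c,y,Rm,res=fixfit(W,F4); print('fix',c,y,res.round(4).tolist())
pv=c+Rm@[-.024,-.059]; k=at(im,187,109,.068)[:2]; d=Rm.T@(k-pv); print('strap',np.hypot(*d),np.arctan2(-d[0],d[1]))
# bright pins top
for n,t in(('rl',(.035,.047)),('rr',(.035,-.009)),('s',(.008,.062))):
    w=np.r_[c+Rm@t,.040]; v=im['rotation'].T@(w-im['xyz']); print(n,(im['cx']-im['fx']*v[0]/v[2]).round(1),(im['cy']+im['fy']*v[1]/v[2]).round(1))
cv2.imwrite('pics/w2c.png',cv2.resize(p[100:260,190:390],None,fx=3.5,fy=3.5,interpolation=cv2.INTER_CUBIC))
```

```text
[[346.0, 110.0], [372.0, 226.0], [228.0, 264.0], [206.0, 203.0], [215.0, 147.0]]
fix [ 0.5369997  -0.24200862] 0.04261428320258738 [[-0.0009, -0.0107], [-0.0043, -0.0057], [0.0025, -0.002], [0.0027, 0.0184]]
strap 0.06854598441169533 1.6191922341189187
rl 347.7 219.6
rr 289.2 232.6
s 358.6 188.4
```

Call:
{"api": "jog_arm", "payload": {
  "moves": [0.1,0.14,0,0,0,0,1,0.2,0.28,0,0,0,0,1,0.3,0.42,0.03,0,0,0,1,0.4,0.56,0.06,0,0,0,1,0.49,0.7,0.08,0,0,0,1,0.49,0.7,0.08,0,0,0,1,0.49,0.7,0.08,0,0,0,1,0.49,0.7,0.08,0,0,0,1]
}}

```text
time: 6.25
position: [0.4288, -0.016, 0.1696]
tool_rot: [0.297, 3.127, 0.0]
ft_force: [0.5, -0.3, 0.4]
grip_width: 0.999
grip_force: 0.0
```

Run:
```python
from h import *
s=ctrl.get_state(); im=grab('wrist','w3'); np.savez('w3s.npz',p=s['position'],r=s['tool_rot']); print(np.abs(s['qd']).max(),s['position'])
```

```text
0.00621680328586487 [ 0.42882689 -0.01596324  0.16962321]
```

View pics/w3.png

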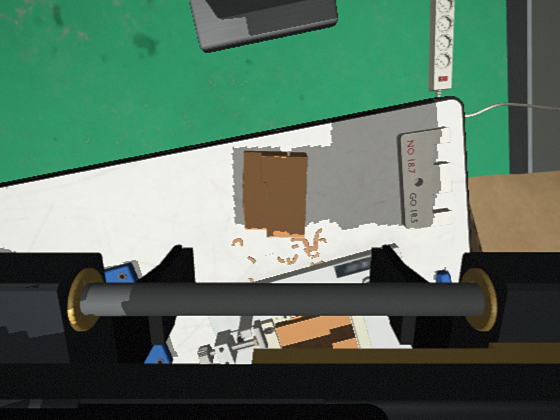

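View pics/w2c.png

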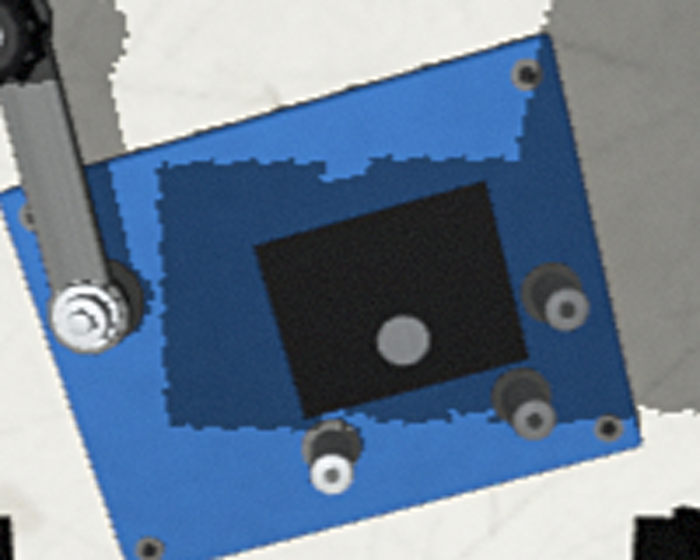

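The wrist view shows the cover at columns 243–307 and rows 150–236, with the block on the right, the step on the left and the grey gauge clear at (420,178). The crop gives clear pin tops, so I'll use those with the cover edges.

Run:
```python
from h import *
im=wim('w2'); W=np.array([at(im,*q,.040)[:2] for q in [(342.9,220),(284.9,235.4),(352,188.6)]]); F=np.array([[35,47],[35,-9],[8,62]])/1000
c,y,Rm,res=fixfit(W,F); print('fix pins',c,y,res.round(4).tolist())
W=np.array([at(im,*q,.016)[:2] for q in [(346.6,109.4),(372.9,227.1),(190,154.9),(228,265)]]); F4=np.array([[-60,78],[60,78],[-60,-78],[60,-78]])/1000
c,y,Rm,res=fixfit(W,F4); print('fix plate',c,y,res.round(4).tolist())
pv=c+Rm@[-.024,-.059]; d=Rm.T@(at(im,187,109,.068)[:2]-pv); print('strap',np.hypot(*d),np.arctan2(-d[0],d[1]))
im=wim('w3'); p=im['pixels'][:,:,::-1].copy(); hsv=cv2.cvtColor(p,cv2.COLOR_BGR2HSV)
m=cv2.inRange(hsv,(3,110,40),(20,255,255)); m[:140]=0;m[245:]=0;m[:,:225]=0;m[:,325:]=0
m=cv2.morphologyEx(m,cv2.MORPH_OPEN,np.ones((9,9)))
R0=lambda r:np.flatnonzero(m[r])
r=np.arange(165,228); L=np.array([R0(i)[0] for i in r]); Rt=np.array([R0(i)[-1]+1 for i in r])
cc=np.arange(255,300); B=np.array([np.flatnonzero(m[:,i])[-1]+1 for i in cc]); Tp=np.array([np.flatnonzero(m[:,i])[0] for i in cc])
def edge(u,v,z):
    P=np.array([at(im,a,b,z)[:2] for a,b in zip(u,v)]); vx,vy,x0,y0=cv2.fitLine(P.astype(np.float32),cv2.DIST_HUBER,0,.01,.01).ravel(); return np.array([x0,y0]),np.arctan2(vy,vx)
eL=edge(L,r,.010);eR=edge(Rt,r,.032);cT=edge(cc,Tp,.0);cB=edge(cc,B,.032)
for n,e in zip('L R T B'.split(),(eL,eR,cT,cB)): print(n,e)
s=ctrl.get_state();plan([.4285,-.0147,.17],1.38)
```

```text
fix pins [ 0.53873522 -0.24799124] 0.08653062183625669 [[-0.0, 0.0001], [-0.0, -0.0001], [0.0001, -0.0001]]
fix plate [ 0.53819966 -0.24803519] 0.08579290206917717 [[0.0007, -0.0012], [-0.0006, -0.0013], [0.0008, 0.0015], [-0.0008, 0.001]]
strap 0.0720739322722697 1.4757429248191125
L (array([ 0.4240369 , -0.05042953], dtype=float32), np.float32(-0.2175906))
R (array([0.42577562, 0.00639297], dtype=float32), np.float32(-0.20655513))
T (array([ 0.3943702, -0.0127876], dtype=float32), np.float32(1.3484023))
B (array([ 0.46332717, -0.02370489], dtype=float32), np.float32(1.1262702))
t 6.3 pos [ 0.4288 -0.0159  0.1696] shift [ 0.002  0.004 -0.001] turn [0.001 0.    0.001] yawnow 1.381
```

Call:
{"api": "jog_arm", "payload": {
  "moves": [0,0.006,0.12,0,0,0.018,1,0,0.006,0.25,0,0,0.018,1,0,0.006,0.37,0,0,0.018,1,0,0.006,0.45,0,0,0.018,1,0,0.006,0.5,0,0,0.018,1,0,0.006,0.523,0,0,0.018,1,0,0.006,0.523,0,0,0.018,1,0,0.006,0.523,0,0,0.018,1]
}}

```text
time: 7.3
position: [0.4295, -0.0132, 0.0133]
tool_rot: [0.323, 3.123, -0.001]
ft_force: [0.4, 0.2, -0.2]
grip_width: 0.999
grip_force: 0.0
```

Call:
{"api": "jog_arm", "payload": {
  "moves": [0,0,0,0,0,0,0,0,0,0,0,0,0,-1,0,0,0,0,0,0,-1,0,0,0,0,0,0,-1,0,0,0,0,0,0,-1,0,0,0,0,0,0,-1,0,0,0,0,0,0,-1,0,0,0,0,0,0,-1],
  "newtons": 25
}}

```text
time: 8.3
position: [0.4287, -0.0131, 0.0125]
tool_rot: [-0.323, -3.125, 0.0]
ft_force: [-0.5, -0.3, -0.3]
grip_width: 0.46
grip_force: 25.0
```

Run:
```python
from h import *
s=ctrl.get_state(); print(s['grip_width']*.087,s['grip_force'],s['ft_force']);plan([.4292,-.0140,.0125],1.362)
```

```text
0.03999610047011075 25.000037848949432 [-0.5066249  -0.25690025 -0.3402591 ]
t 8.3 pos [ 0.4287 -0.0131  0.0125] shift [-0.002 -0.003  0.   ] turn [-0.    -0.     0.002] yawnow 1.365
```

Call:
{"api": "jog_arm", "payload": {
  "moves": [0,0,-0.15,0,0,0,-1,0,0,-0.35,0,0,0,-1,-0.03,-0.12,-0.54,0,0,0.16,-1,-0.07,-0.28,-0.56,0,0,0.33,-1,-0.11,-0.44,-0.56,0,0,0.5,-1,-0.15,-0.6,-0.56,0,0,0.67,-1,-0.19,-0.73,-0.56,0,0,0.84,-1,-0.19,-0.73,-0.56,0,0,1.0,-1]
}}

```text
time: 9.3
position: [0.4388, -0.2427, 0.1799]
tool_rot: [-1.857, -2.534, -0.0]
ft_force: [-0.2, 0.8, -0.6]
grip_width: 0.46
grip_force: 25.0
```

Run:
```python
from h import *
s=ctrl.get_state(); print(s['grip_width']*.087,s['grip_force'],s['ft_force'],s['joint_positions'].round(2));plan([.5349,-.2413,.066],.086)
```

```text
0.040058839342547795 24.993153512477875 [-0.15547407  0.83378929 -0.60702185] [ 1.1   0.07 -0.67  1.85  0.04  1.24  0.73]
t 9.3 pos [ 0.4388 -0.2427  0.1799] shift [-0.092  0.307  0.38 ] turn [-0.    -0.001  0.21 ] yawnow 0.306
```

Call:
{"api": "jog_arm", "payload": {
  "moves": [-0.03,0.1,0,0,0,0.07,-1,-0.06,0.2,0.05,0,0,0.14,-1,-0.092,0.307,0.12,0,0,0.21,-1,-0.092,0.307,0.22,0,0,0.21,-1,-0.092,0.307,0.3,0,0,0.21,-1,-0.092,0.307,0.35,0,0,0.21,-1,-0.092,0.307,0.38,0,0,0.21,-1,-0.092,0.307,0.38,0,0,0.21,-1]
}}

```text
time: 10.3
position: [0.5356, -0.2365, 0.0664]
tool_rot: [-2.11, -2.327, 0.0]
ft_force: [-0.4, -1.0, 0.1]
grip_width: 0.457
grip_force: 25.0
```

Run:
```python
from h import *
s=ctrl.get_state(); print(s['grip_width']*.087,s['grip_force'],s['ft_force']);plan([.5349,-.2413,.0295],.086)
im=grab('wrist','w4'); np.savez('w4s.npz',p=s['position'],r=s['tool_rot'])
```

```text
0.03979379723317586 24.999891221523285 [-0.43367485 -1.02942961  0.14405469]
t 10.3 pos [ 0.5356 -0.2365  0.0664] shift [-0.016 -0.004  0.123] turn [-0.    -0.     0.011] yawnow 0.097
```

View pics/w4.png

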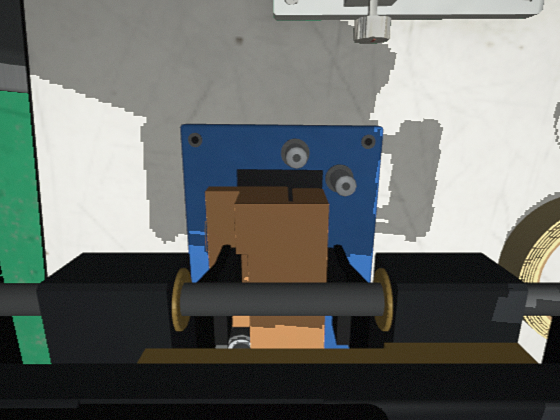

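The wrist view shows the cover held over the nest, with the side pin at (297,157) and the left rear pin at (345,186), both clear of it. Next I'll lower it.

Call:
{"api": "jog_arm", "payload": {
  "moves": [-0.013,-0.004,0.03,0,0,0.01,-1,-0.013,-0.004,0.06,0,0,0.01,-1,-0.013,-0.004,0.09,0,0,0.01,-1,-0.013,-0.004,0.11,0,0,0.01,-1,-0.013,-0.004,0.12,0,0,0.01,-1,-0.013,-0.004,0.124,0,0,0.01,-1,-0.013,-0.004,0.126,0,0,0.01,-1,-0.013,-0.004,0.126,0,0,0.01,-1]
}}

```text
time: 11.35
position: [0.5351, -0.2406, 0.029]
tool_rot: [2.122, 2.316, -0.0]
ft_force: [1.0, -0.6, 0.1]
grip_width: 0.46
grip_force: 25.0
```

Run:
```python
from h import *
s=ctrl.get_state(); print(s['grip_width']*.087,s['grip_force'],s['ft_force'],s['torque']);plan([.5458,-.2283,.0285],.086)
im=wim('w4'); W=[at(im,*q,.040)[:2] for q in [(345,186),(297,157)]]; 
c=np.array([.5385,-.248]);a=.086;Rm=np.array([[np.cos(a),-np.sin(a)],[np.sin(a),np.cos(a)]])
for w in W: print((Rm.T@(w-c)).round(4))
```

```text
0.04004651420693873 24.999875128269196 [ 0.98519227 -0.61306127  0.05119333] [ 0.03096424 -0.08578673 -0.01445598]
t 11.35 pos [ 0.5351 -0.2406  0.029 ] shift [0.038 0.039 0.002] turn [0.    0.    0.001] yawnow 0.087
[0.0342 0.0463]
[0.0077 0.0617]
```

Call:
{"api": "jog_arm", "payload": {
  "moves": [0.0,0.01,0.002,0,0,0,-1,0.01,0.02,0.002,0,0,0,-1,0.02,0.03,0.002,0,0,0,-1,0.03,0.036,0.002,0,0,0,-1,0.033,0.039,0.002,0,0,0,-1,0.036,0.041,0.002,0,0,0,-1,0.038,0.042,0.002,0,0,0,-1,0.038,0.042,0.002,0,0,0,-1]
}}

```text
time: 12.35
position: [0.5436, -0.2339, 0.0287]
tool_rot: [2.126, 2.312, -0.014]
ft_force: [-8.2, -8.9, 8.0]
grip_width: 0.458
grip_force: 25.0
```

```bash
cat > st.py <<'E'
from h import *
s=ctrl.get_state(); a=.086;Rm=np.array([[np.cos(a),-np.sin(a)],[np.sin(a),np.cos(a)]])
print('fix-frame F',(Rm.T@s['ft_force'][:2]).round(2),'Fz',s['ft_force'][2].round(2),'tq',s['torque'].round(3),'TCP in fix',(Rm.T@(s['position'][:2]-[.5385,-.248])).round(4),'w',(s['grip_width']*.087).round(4)); plan([.5458,-.2283,.0285],.086)
E
python3 st.py
```

```text
Traceback (most recent call last):
  File "st.py", line 3, in <module>
    print('fix-frame F',(Rm.T@s['ft_force'][:2]).round(2),'Fz',s['ft_force'][2].round(2),'tq',s['torque'].round(3),'TCP in fix',(Rm.T@(s['position'][:2]-[.5385,-.248])).round(4),'w',(s['grip_width']*.087).round(4)); plan([.5458,-.2283,.0285],.086)
                                                                                                                                                                                      ^^^^^^^^^^^^^^^^^^^^^^^^^^^^
AttributeError: 'float' object has no attribute 'round'
```

Call:
{"api": "jog_arm", "payload": {
  "moves": [0,0,-0.002,0,0,0,-1,0,0,-0.002,0,0,0,-1,0,0,-0.002,0,0,0,-1,0,0,-0.002,0,0,0,-1,0,0,-0.002,0,0,0,-1,0,0,-0.002,0,0,0,-1,0,0,-0.002,0,0,0,-1,0,0,-0.002,0,0,0,-1]
}}

```text
time: 13.35
position: [0.5435, -0.2328, 0.0287]
tool_rot: [-2.126, -2.313, 0.012]
ft_force: [-8.3, -8.3, 5.3]
grip_width: 0.461
grip_force: 25.0
```

```bash
sed -i "s/(s\['grip_width'\]\*.087).round(4)/round(float(s['grip_width'])*.087,4)/" st.py; python3 st.py
python3 - <<'E'
from h import *
s=ctrl.get_state(); print(s['tool_rot'].round(4)); im=grab('wrist','w5'); np.savez('w5s.npz',p=s['position'],r=s['tool_rot'])
p=im['pixels'][:,:,::-1]; cv2.imwrite('pics/w5c.png',cv2.resize(p[110:350,180:400],None,fx=2.5,fy=2.5,interpolation=cv2.INTER_CUBIC))
E
```

```text
fix-frame F [-8.93 -7.56] Fz 5.26 tq [-1.643  1.499  0.163] TCP in fix [0.0063 0.0148] w 0.0401
t 13.35 pos [ 0.5435 -0.2328  0.0287] shift [0.014 0.009 0.001] turn [-0.006  0.005 -0.002] yawnow 0.084
[-2.1258 -2.3128  0.0121]
```

View pics/w5c.png

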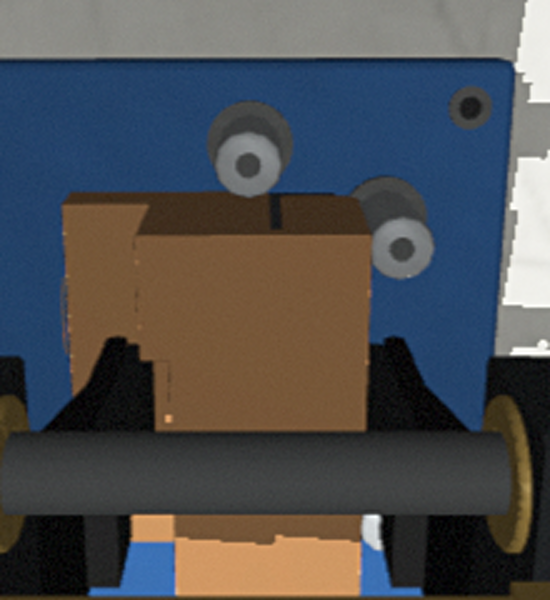

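The crop shows the left rear pin touching the cover's back at (372,240), while the side pin at (248,165) is still about 5 mm from its end face. The cover is stuck by friction on the rear pins. I'll ease off x, slide in y, then press x again.

Call:
{"api": "jog_arm", "payload": {
  "moves": [0,-0.007,-0.002,0,0,0,-1,0,-0.014,-0.002,0,0,0,-1,0.005,-0.014,-0.002,0,0,0,-1,0.01,-0.014,-0.002,0,0,0,-1,0.015,-0.014,-0.002,0,0,0,-1,0.015,-0.014,-0.002,0,0,0,-1,0.015,-0.014,-0.002,0,0,0,-1,0.015,-0.014,-0.002,0,0,0,-1]
}}

```text
time: 14.4
position: [0.5428, -0.2291, 0.0297]
tool_rot: [2.121, 2.309, -0.004]
ft_force: [2.8, -10.9, -4.6]
grip_width: 0.459
grip_force: 25.0
```

```bash
python3 st.py
```

```text
fix-frame F [  1.86 -11.05] Fz -4.59 tq [-2.674 -0.59  -0.081] TCP in fix [0.006  0.0185] w 0.04
t 14.4 pos [ 0.5428 -0.2291  0.0297] shift [0.002 0.01  0.004] turn [ 0.003  0.006 -0.001] yawnow 0.085
```

Call:
{"api": "jog_arm", "payload": {
  "moves": [-0.01,0,0.002,0,0,0,-1,-0.01,0,0.005,0,0,0,-1,-0.01,0.007,0.005,0,0,0,-1,-0.01,0.014,0.005,0,0,0,-1,-0.006,0.016,0.004,0,0,0,-1,-0.004,0.016,0.004,0,0,0,-1,-0.004,0.016,0.004,0,0,0,-1,-0.004,0.016,0.004,0,0,0,-1]
}}

```text
time: 15.4
position: [0.5433, -0.2292, 0.0287]
tool_rot: [-2.125, -2.313, 0.014]
ft_force: [-10.8, -8.8, 9.8]
grip_width: 0.465
grip_force: 25.0
```

```bash
python3 st.py
```

```text
fix-frame F [-11.49  -7.85] Fz 9.76 tq [-1.854  2.061  0.203] TCP in fix [0.0064 0.0183] w 0.0405
t 15.4 pos [ 0.5433 -0.2292  0.0287] shift [0.002 0.009 0.001] turn [-0.007  0.005 -0.001] yawnow 0.085
```

Call:
{"api": "jog_arm", "payload": {
  "moves": [0,-0.008,-0.002,0,0,0,-1,0.005,-0.012,-0.002,0,0,0,-1,0.01,-0.012,-0.002,0,0,0,-1,0.012,-0.008,-0.002,0,0,0,-1,0.012,-0.004,-0.002,0,0,0,-1,0.012,-0.002,-0.002,0,0,0,-1,0.012,-0.002,-0.002,0,0,0,-1,0.012,-0.002,-0.002,0,0,0,-1],
  "newtons": 35
}}

```text
time: 16.4
position: [0.5432, -0.229, 0.029]
tool_rot: [2.124, 2.309, -0.015]
ft_force: [-5.8, -15.1, 2.9]
grip_width: 0.463
grip_force: 35.0
```

```bash
python3 st.py
python3 - <<'E'
from h import *
s=ctrl.get_state(); im=grab('wrist','w6'); np.savez('w6s.npz',p=s['position'],r=s['tool_rot']); print(s['tool_rot'],np.abs(s['qd']).max())
im=wim('w6'); p=im['pixels'][:,:,::-1].copy(); hsv=cv2.cvtColor(p,cv2.COLOR_BGR2HSV)
# block top right edge & front edges; step left edge direction
m=cv2.inRange(hsv,(3,110,30),(20,255,255)); m[:150]=0;m[275:]=0;m[:,:190]=0;m[:,345:]=0
m=cv2.morphologyEx(m,cv2.MORPH_OPEN,np.ones((3,3)))
r=np.arange(212,242); Rt=[np.flatnonzero(m[i])[-1]+1 for i in r]; L=[np.flatnonzero(m[i])[0] for i in r]
c=np.array([.5385,-.248]);a=.086;Rm=np.array([[np.cos(a),-np.sin(a)],[np.sin(a),np.cos(a)]])
for n,e,z in(('back',Rt,.048),('step',L,.026)):
    P=np.array([Rm.T@(at(im,u,v,z)[:2]-c) for u,v in zip(e,r)]); f=cv2.fitLine(P.astype(np.float32),cv2.DIST_HUBER,0,.01,.01).ravel(); print(n,P.mean(0).round(4),'angle to fixture y',np.arctan(f[0]/f[1]).round(4))
cc=np.arange(215,228); T=[np.flatnonzero(m[:,i])[0] for i in cc]; P=np.array([Rm.T@(at(im,u,v,.026)[:2]-c) for u,v in zip(cc,T)]); print('y-end at step',P.mean(0).round(4))
# pin tops: bright grey blobs
g=cv2.inRange(hsv,(0,0,110),(180,70,255)); g[:140]=0; g[230:]=0; g[:,:250]=0; g[:,365:]=0
n,_,st,ce=cv2.connectedComponentsWithStats(g)
for i in range(1,n):
    if st[i,4]>60: print(st[i].tolist(),ce[i].round(1),(Rm.T@(at(im,*ce[i],.040)[:2]-c)).round(4))
E
```

```text
fix-frame F [ -7.08 -14.51] Fz 2.85 tq [-3.377  1.226  0.243] TCP in fix [0.0063 0.0185] w 0.0403
t 16.4 pos [ 0.5432 -0.229   0.029 ] shift [0.002 0.009 0.002] turn [-0.004  0.009 -0.002] yawnow 0.083
[ 2.12446744  2.30948517 -0.015085  ] 0.001730662629258118
back [0.028  0.0447] angle to fixture y 0.0103
step [-0.0281  0.0373] angle to fixture y 0.018
y-end at step [-0.0205  0.0567]
[267, 172, 25, 25, 382] [278.9 183.9] [0.0073 0.0616]
[328, 206, 25, 23, 357] [340.1 216.9] [0.0345 0.0465]
```

Call:
{"api": "jog_arm", "payload": {
  "moves": [0,0.003,0,0,0,0,-1,-0.002,0.007,0,0,0,0,-1,-0.002,0.009,0,0,0,0,-1,-0.002,0.008,0,0,0,0,-1,-0.002,0.008,0,0,0,0,-1,-0.002,0.008,0,0,0,0,-1,-0.002,0.008,0,0,0,0,-1,-0.002,0.008,0,0,0,0,-1]
}}

```text
time: 17.45
position: [0.5433, -0.2291, 0.0289]
tool_rot: [-2.127, -2.311, 0.02]
ft_force: [-12.3, -13.9, 8.3]
grip_width: 0.462
grip_force: 35.0
```

```bash
python3 st.py
```

```text
fix-frame F [-13.42 -12.83] Fz 8.3 tq [-2.958  2.468  0.251] TCP in fix [0.0064 0.0185] w 0.0402
t 17.45 pos [ 0.5433 -0.2291  0.0289] shift [0.002 0.009 0.001] turn [-0.009  0.008 -0.003] yawnow 0.083
```

```bash
python3 -c "
from bench import ctrl
print(ctrl.close_job())"
```

```text
the job is handed in; nothing more can be done
None
```

I swung the strap out to about 1.48 rad and handed the job in at 17.5 s. The cover was in the nest with its step facing the front, and the gripper was still holding it, pushing with about 13 N towards the rear pins and about 13 N towards the side pin (wrist force; the share on each pin wasn't measured). I got no verdict back.

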